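Find the empty pocket, load the last canister and latch the case

TASK

Five of the six pockets of the open sample case are already full, but from above they all look the same, so feel the round tops to find the one that gives way. Put the loose aluminium canister standing on the table upright and fully home into that empty pocket, then push the lid shut until its latch has snapped in over it. Leave the other things on the table where they are.

Things in the scene. Friction and masses are not known exactly. Their poses are not given: they have to be found in the camera images.
- case: Grey plastic sample case, fixed to the table: a block 210 (x) by 170 (y) by 94 mm high. Origin: centre of its underside; z up, x along the lid's hinge, y towards the hinge. Its latch housing (dark steel) stands on the outside at x = -28 to 28, y = -93 to -127 mm, reaching up to z = 130 mm.
- case_top (a point): Middle of the case's flat top, 94 mm above its underside; axes as the case. Six round pockets, 48 mm diameter, 86 mm deep, 2 mm chamfer, are centred at x = -62, 0, 62 and y = -42, 20 mm from here. In each shows a flat aluminium disc of 44 mm, flush with the top. Five are ends of stored canisters: rigid. One (any of the six) is the sprung dust plate of the empty pocket.
- case_floor (a point): Middle of the pockets' floor, 8 mm above the case's underside; axes as the case. The empty pocket's dust plate, 6 mm thick, sinks under about 1 N at first, 1.5 N at the bottom after 80 mm, and springs back up when let go. A canister let go on it inside the pocket sinks home by its own weight, its top then flush with the case's top, its underside 14 mm above the case's underside.
- lid (a joint): Angle of the lid (rad): 0 = shut, 1.57 = upright, at the start 1.75 to 2.2, leaning back off the pockets. At angle a it points from the hinge along the case's (y, z) = (-cos a, sin a); its outer face (the upper one when shut) looks along (sin a, cos a). The stiff hinge stays where it is left (0.25 N m, about 2 to 3 N at the edge): the lid does not fall shut.
- lid_hinge (a point): Middle of the lid's hinge axis, which runs along the case's x at y = 88.5, z = 101 mm of the case frame. The lid is a flat grey plate 210 mm along the hinge, reaching 172 mm from it, 10 mm thick (centred on the axis), 0.28 kg. Shut, its top is at z = 106 mm of the case. Over the last 15 mm its edge rides down the latch's bevel: this takes roughly 4 to 6 N downwards near the edge.
- lid_edge (a point): Point on the lid's outer face at the middle of its free edge, 164 mm from the hinge axis.
- case_latch (a joint): Travel of the sprung latch tongue (m): 0 = fully out (its rest), up to 0.010 = pushed back into the housing. The lid is latched when it is shut and this is back at 0, the tongue lying over the lid's edge.
- canister: The loose aluminium canister to be loaded: plain upright cylinder of 44 mm diameter, 80 mm tall, with a thin dark seam 22 mm below its top, 0.21 to 0.31 kg, standing on the table on the robot's right. Origin: centre of its underside; z along its axis.
- torch: Bystander: black torch, 150 mm long, 42 mm thick at the head, lying. Origin on the table under its middle; x along it.
- lens: Bystander: black camera lens standing upright, 68 mm diameter, 75 mm tall. Origin: centre of its underside.
- tape: Bystander: cardboard-brown roll of tape lying flat, 100 mm outside diameter, 48 mm high. Origin: centre of its underside.
- jar: Bystander: white jar with a black cap, 60 mm diameter, 75 mm tall. Origin: centre of its underside.
- brush: Bystander: brush, 170 mm long, lying. Origin on the table under it; x along it.
- bar: Bystander: dark flat steel bar 190 x 32 x 12 mm, lying. Origin: centre of its underside; x along it.
Not all that is in view belongs to the job. What is shaped like the canister but yellow is not meant.

How it is judged:
On the way, in this order (a step that is already met when the one before it is completed fails the run):
1. the canister stands fully home in the empty pocket (x of canister in the frame of case between -0.085 and 0.085 m and y of canister in the frame of case between -0.065 and 0.045 m and z of canister in the frame of case between 0.008 and 0.019 m and angle between canister's own z axis and vertical below 0.15 rad), for 0.2 s.
2. the lid is shut and latched (value of joint lid below 0.03 rad and value of joint case_latch below 0.002 m), for 0.2 s.
At the end, for the whole second after the job is handed in: The canister stands in a pocket of the case, upright within 0.15 rad and within 5 mm of fully home (underside 14 mm above the case's underside when home), at rest; the lid is shut (below 0.03 rad) and the latch tongue is out again over its edge (below 2 mm) (all of step 1 and all of step 2 and linear speed of canister below 0.02 m/s and velocity of joint lid below 0.05 rad/s); the robot touches nothing.
It fails at once if a bystander is moved by more than 30 mm (distance of any of torch, lens, tape, jar, brush, bar from where it was at the start of the episode above 0.03 m).
It also fails if it takes over 72 s, if anything falls off the work surface, if the arm or the gripper's body presses on something with over 40 N, if the wrist force passes 120 N, or if a joint passes its speed limit or range.

ROBOT

A 6-joint arm with a two-finger parallel gripper is mounted at the origin on the work surface. World frame = base frame: x ahead of the robot, y to its left, z up, the work surface at z = 0. Lengths are in m, angles in rad, forces in N, time in s.
With the tool pointing down it reaches from about 0.275 to 0.875 m from the base axis. Payload 12.5 kg.
Tool frame: the origin (TCP) lies between the finger pads; the fingertips stand 11 mm ahead of it and the grasp point (between the pads) lies 8 mm behind it (arm.nose_length is the distance from the TCP to the fingertips, in m); z points along the fingers, y is the direction in which the jaws open and shut (so a half turn about z gives the same grasp; the last joint's range is limited). The gripper opens to 85 mm and grips with 20 to 120 N. Pads are 22 mm wide; open, the fingers measure 114 mm over their backs; the gripper's body (76 mm by 85 mm) begins 54 mm behind the grasp point. The pads swing forward as they close: fully open they stand 13 mm farther back than shut.
Start: joints at [1.262, 0.351, 1.652, -0, 1.139, -0.085], TCP at [0.122, 0.536, 0.242] pointing down, gripper open.
Joint ranges: [-2.75, 2.75], [-0.79, 2.1], [0.01, 2.65], [-1.57, 4.71], [0.07, 3.14], [-2.87, 2.87]. Speed limits (rad/s): [2.22, 2.22, 2.79, 3.14, 3.14, 3.14].

INTERFACE

Orientations are given as [roll, pitch, yaw] about the fixed x, y, z axes, in that order (R = Rz(yaw) Ry(pitch) Rx(roll)).
In Python, from workcell import arm, gripper_to, status, cams gives the robot as it stands. The module is installed in compiled form; this text tells all that it offers. Calls block until the motion is done:
- arm.move_ptp(position, orientation): joint-space move of the TCP to a pose.
- arm.servo_line(position, rotation=None, max_speed=0.15): straight line of the TCP; rotation=None keeps the orientation; max_speed is the mean speed in m/s.
- arm.set_joints(angles): joint-space move.
- gripper_to(opening): opening from 0.0 (shut) to 1.0 (fully open); the grip force is fixed at half the most; returns when the fingers have stopped.
- arm.pause(seconds).
- arm.inverse_kinematics(position, orientation): joint angles nearest the present ones, or None.
- status.sense(): the state.
- cams.get_image(name): name is "scene" or "side" or "wrist"; returns a dict with "color" (400x640x3 uint8, red, green, blue), "depth" (400x640 float32, m along the optical axis (not along the pixel's ray), 0 where there is no reading), "fx", "fy", "cx", "cy" (pixels), "rvec" (rotation vector, rad) and "tvec" (3), from world to camera coordinates, as OpenCV has them. Camera axes: x right, y down, z forward; pixel columns grow to the right and rows downward; lengths in m; the calibration is good to about 2 mm. A picture is of the moment at which its call begins.
A pose or a line that the arm cannot do raises arm.MotionError and nothing moves.
- arm.close_job(): hands the job in, once; it reports no verdict.
The state is a dict: "t": time; "qpos": joint angles; "joint_velocities": joint speeds; "tau": joint torques, N m; "tool_pos": TCP position; "eef_rot": TCP orientation; "contact_force": force on the tool from outside, world axes, zero at the start; "wrist_torque": the same for the moment, N m; "gripper_width": opening from 0.0 (shut) to 1.0 (fully open).
Only numpy, scipy, OpenCV 4.12 (cv2) and the standard library are available. Lean on these libraries where they do the work, as an engineer would, in place of code of your own. Each camera call takes 0.05 s, during which the arm holds its last target.

## Working session

There is one attempt and no reset: what is moved stays moved. The work goes in short steps, each a Python script; the robot and the scene stay as the last script left them, time stands still between calls to the robot, and variables do not carry over. Pictures are saved under pics/ and viewed, and the job is handed in when it is done.

```bash
mkdir -p pics; python3 - <<'E'
from workcell import arm,status,cams
import cv2,numpy as np,pickle
s=status.sense();print(s)
for n in ["scene","side","wrist"]:
    d=cams.get_image(n);pickle.dump(d,open(f"{n}0.pkl","wb"))
    cv2.imwrite(f"pics/{n}0.png",d["color"][:,:,::-1])
    R=cv2.Rodrigues(np.array(d["rvec"]))[0];print(n,d["fx"],d["cx"],d["cy"],-R.T@np.array(d["tvec"]),R[2])
E
```

```text
{'t': 0.0, 'qpos': array([ 1.26236722e+00,  3.51244596e-01,  1.65239001e+00,  6.43607115e-06,
        1.13906301e+00, -8.45776561e-02]), 'joint_velocities': array([-0.00226577,  0.00134665,  0.00083173,  0.00025421,  0.00031632,
       -0.0009974 ]), 'tau': array([ 3.02977271e-03, -5.06091321e+01, -2.91405898e+01,  4.49612162e-05,
        4.53051864e-03, -5.43060636e-06]), 'tool_pos': array([0.12196517, 0.53600643, 0.24176678]), 'eef_rot': array([-3.14049213e+00, -9.91653597e-05,  2.91773845e+00]), 'contact_force': array([ 0.31749008,  0.26740527, -0.35176563]), 'wrist_torque': array([-0.03247519, -0.03995508,  0.06843409]), 'gripper_width': 0.998441150480034}
scene 486.2991514036776 311.61212142466394 205.12615668897854 [1.00344104 0.87484907 1.1829641 ] [-0.31247214 -0.58767884 -0.74632081]
side 399.4672347049891 322.878095739503 201.5515805545591 [ 0.08877459 -0.80069894  0.9475529 ] [ 0.36482467  0.66370494 -0.65299212]
wrist 308.8400656044464 320.95836290694825 200.7194041437863 [0.05396294 0.55120291 0.37467067] [ 0.26766879 -0.0612422  -0.96156269]
```

View pics/scene0.png

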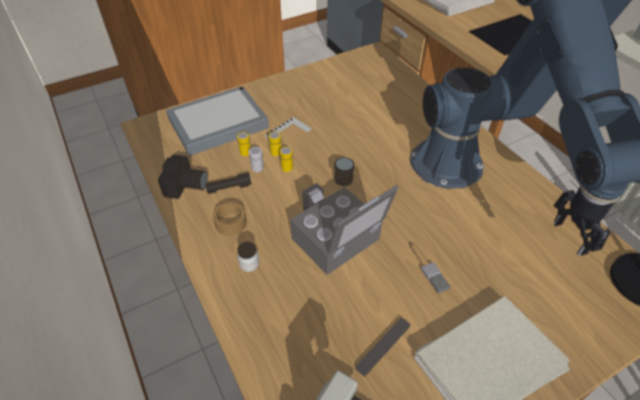

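View pics/side0.png

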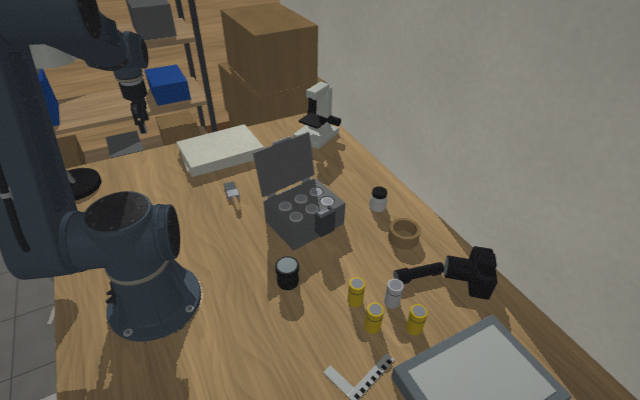

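View pics/wrist0.png

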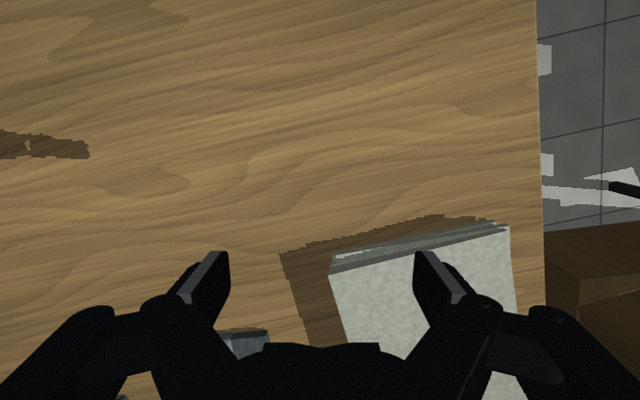

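The scene shows the case at about (340,230) with its lid leaning back towards the base. The silver canister is at (256,158), among three yellow ones. In the side view the canister is at (395,292) and the case at (305,210). Next I'll measure them.

```bash
cat > h.py <<'E'
import numpy as np,cv2,pickle
def cam(d):
    R=cv2.Rodrigues(np.array(d["rvec"],float))[0];t=np.array(d["tvec"],float).ravel();return R,t
def ray(d,u,v):
    R,t=cam(d);c=-R.T@t
    r=R.T@np.array([(u-d["cx"])/d["fx"],(v-d["cy"])/d["fy"],1.]);return c,r
def onplane(d,u,v,z):
    c,r=ray(d,u,v);return c+r*(z-c[2])/r[2]
def proj(d,P):
    R,t=cam(d);p=R@np.array(P,float)+t;return d["fx"]*p[0]/p[2]+d["cx"],d["fy"]*p[1]/p[2]+d["cy"]
def cloud(d):
    R,t=cam(d);h,w=d["depth"].shape;u,v=np.meshgrid(np.arange(w),np.arange(h));Z=d["depth"]
    P=np.stack([(u-d["cx"])/d["fx"]*Z,(v-d["cy"])/d["fy"]*Z,Z],-1)
    W=(P-t)@R;W[Z<=0]=np.nan;return W
E
python3 - <<'E'
from h import *
crops={"scene":(130,110,410,290),"side":(220,120,480,350)}
for n,(a,b,c,e) in crops.items():
    d=pickle.load(open(n+"0.pkl","rb"))
    im=d["color"][b:e,a:c,::-1];s=min(800/(c-a),600/(e-b));s=2.6
    cv2.imwrite(f"pics/{n}0c.png",cv2.resize(im,None,fx=s,fy=s,interpolation=cv2.INTER_CUBIC))
    W=cloud(d)
    m=(W[...,2]>.088)&(W[...,2]<.1)&(np.hypot(W[...,0]-.45,W[...,1]-.0)<.5)
    print(n,m.sum(),np.nanmin(W[m],0),np.nanmax(W[m],0))
    for u,v in ({"scene":[(340,210),(256,158),(256,150)],"side":[(300,202),(395,292),(395,284)]}[n]): print(u,v,W[v,u])
E
```

```text
scene 2249 [-0.03877246 -0.04892139  0.08802661] [0.62923005 0.20866619 0.09998207]
340 210 [0.48341063 0.07583536 0.09397737]
256 158 [ 0.59603667 -0.28519316  0.06466385]
256 150 [ 0.58484149 -0.30634033  0.07931716]
side 2390 [-0.04556446 -0.09488381  0.08800937] [0.62741717 0.20032793 0.09998321]
300 202 [0.49985832 0.10275597 0.08960475]
395 292 [ 0.5771919  -0.32457376  0.07350569]
395 284 [ 0.59106219 -0.30452631  0.076357  ]
```

View pics/scene0c.png

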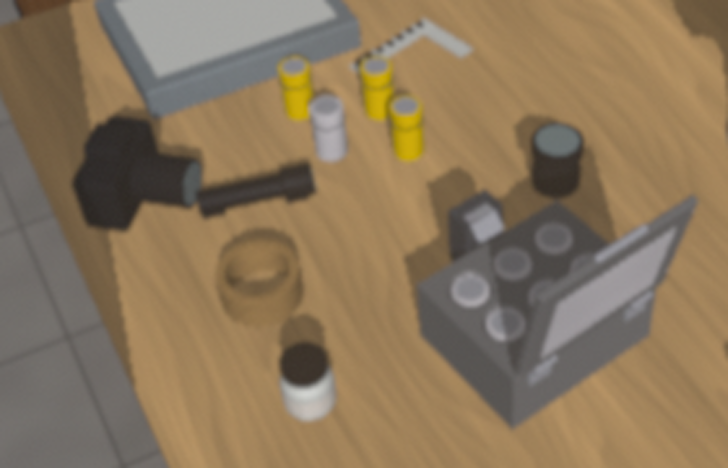

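View pics/side0c.png

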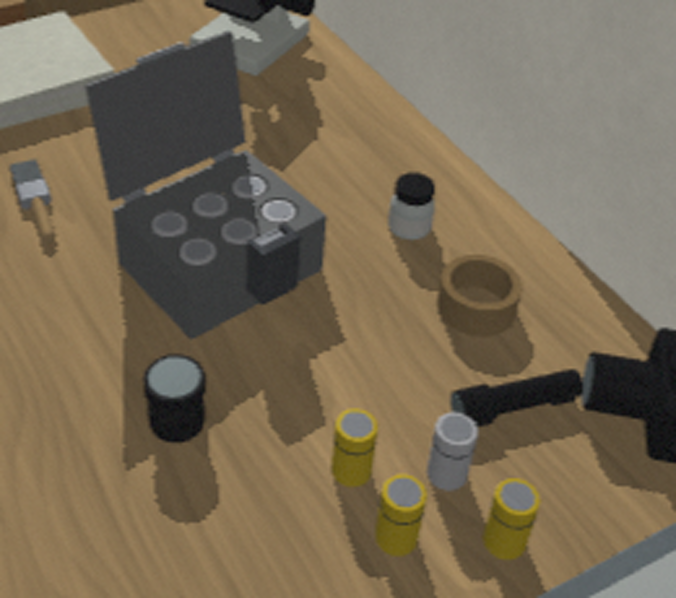

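```bash
python3 - <<'E'
from h import *
A=[]
for n in ["scene","side"]:
    d=pickle.load(open(n+"0.pkl","rb"));W=cloud(d)
    m=(W[...,2]>.09)&(W[...,2]<.098)&(np.hypot(W[...,0]-.48,W[...,1]-.08)<.2)
    k,l,st,c=cv2.connectedComponentsWithStats(m.astype(np.uint8));i=1+np.argmax(st[1:,4])
    P=W[l==i];A.append(P[:,:2]);r=cv2.minAreaRect((P[:,:2]).astype(np.float32));print(n,len(P),r,P[:,2].mean())
    print(cv2.boxPoints(r))
    # heights map of canister tops
    m=(W[...,2]>.076)&(W[...,2]<.084)&(np.hypot(W[...,0]-.6,W[...,1]+.3)<.2)
    k,l,st,c=cv2.connectedComponentsWithStats(m.astype(np.uint8))
    for i in range(1,k):
        if st[i,4]>15: print(" top",st[i,4],c[i],W[l==i].mean(0),onplane(d,*c[i],.08),d["color"][l==i].mean(0))
    # lid
    m=(W[...,2]>.115)&(W[...,2]<.29)&(np.hypot(W[...,0]-.46,W[...,1]-.1)<.25)
    k,l,st,c=cv2.connectedComponentsWithStats(m.astype(np.uint8))
    for i in range(1,k):
        if st[i,4]>80:
            P=W[l==i];q=P.mean(0);n_=np.linalg.svd(P-q,full_matrices=False)[2][2];print(" lid",len(P),q,n_,P.min(0),P.max(0))
P=np.vstack(A).astype(np.float32);print(cv2.minAreaRect(P))
E
```

```text
scene 1818 ((0.5123956799507141, 0.09906511753797531), (0.21569585800170898, 0.1711355745792389), 10.735130310058594) 0.09349720545833572
[[ 0.39049658  0.16304663]
 [ 0.42237386 -0.00509386]
 [ 0.63429475  0.03508361]
 [ 0.60241747  0.2032241 ]]
 top 77 [242.51948052 135.90909091] [ 0.59543271 -0.39647947  0.07955302] [ 0.59562325 -0.39592078  0.08      ] [156.58441558 142.49350649  95.48051948]
 top 77 [274.33766234 135.87012987] [ 0.49858937 -0.34171957  0.07941598] [ 0.49887918 -0.34102453  0.08      ] [159.96103896 143.94805195  91.01298701]
 top 78 [254.75641026 151.14102564] [ 0.59099068 -0.30287985  0.07962968] [ 0.59115287 -0.30243913  0.08      ] [150.97435897 146.61538462 147.32051282]
 top 87 [285.51724138 151.34482759] [ 0.50099013 -0.25033032  0.07977569] [ 0.50111843 -0.25005877  0.08      ] [159.75862069 143.7816092   91.09195402]
 lid 241 [ 0.53284569 -0.0026814   0.1248812 ] [ 0.01420762 -0.24272778 -0.9699904 ] [ 0.50124171 -0.02814871  0.11508445] [0.56187079 0.0203071  0.13562079]
 lid 1610 [0.5030259  0.21302439 0.20460867] [-0.16162677  0.97309935 -0.16417806] 
[... 649 characters left out ...]
9.78680203] [ 0.49556584 -0.3492164   0.07923299] [ 0.49515958 -0.34969283  0.08      ] [136.80203046 128.82233503  89.34517766]
 top 197 [418.09137056 310.98477157] [ 0.592046   -0.40250325  0.07941009] [ 0.5916624  -0.40285367  0.08      ] [134.28426396 126.56345178  88.29949239]
 lid 2481 [0.48756206 0.19753562 0.19366015] [-0.16687707  0.96761735 -0.18939038] [0.38607987 0.16399221 0.11500663] [0.59883295 0.23239457 0.27083019]
 lid 182 [ 0.52733727 -0.01529171  0.12477146] [ 0.04152826 -0.01591829 -0.99901052] [ 0.50005405 -0.03349722  0.11524984] [0.55709467 0.00928847 0.13321011]
((0.5115493535995483, 0.10155165940523148), (0.21557195484638214, 0.18020299077033997), 9.997177124023438)
```

```bash
python3 - <<'E'
from workcell import arm,status,cams
from h import *
import numpy as np
pi=np.pi
def snap(n,f):
    d=cams.get_image(n);pickle.dump(d,open(f+".pkl","wb"));cv2.imwrite(f"pics/{f}.png",d["color"][:,:,::-1])
arm.move_ptp([0.20,0.50,0.42],[pi,0,2.6])
print(status.sense()["t"],status.sense()["qpos"])
for yaw in [-50,-110,10,100]: print(yaw,arm.inverse_kinematics([0.51,0.1,0.42],[pi,0,np.radians(yaw)]))
arm.move_ptp([0.50,0.07,0.40],[pi,0,np.radians(10)])
snap("wrist","w1")
s=status.sense();print(s["t"],s["qpos"],s["tool_pos"])
arm.move_ptp([0.57,-0.28,0.32],[pi,0,np.radians(63)])
snap("wrist","w2")
s=status.sense();print(s["t"],s["qpos"],s["tool_pos"])
E
```

```text
0.9583 [1.10434884e+00 2.10168491e-01 1.41165736e+00 1.94839635e-04
 1.52188763e+00 7.41103011e-02]
-50 [ 1.04029459e-01  1.70688356e-01  1.45582835e+00 -4.44089210e-16
  1.51507595e+00  2.54749041e+00]
-110 [ 0.10402946  0.17068836  1.45582835  0.          1.51507595 -2.68849734]
10 [ 1.04029459e-01  1.70688356e-01  1.45582835e+00 -4.44089210e-16
  1.51507595e+00  1.50029286e+00]
100 [ 0.10402946  0.17068836  1.45582835  0.          1.51507595 -0.07050347]
2.9083 [4.82244167e-02 1.47724606e-01 1.52916135e+00 9.38241271e-05
 1.46477678e+00 1.44268960e+00] [0.49990853 0.07070434 0.39996246]
4.325 [-5.28310640e-01  4.48076300e-01  1.31481550e+00  1.45201789e-04
  1.37815518e+00 -5.77080423e-02] [ 0.57035283 -0.27900386  0.32046034]
```

View pics/w1.png

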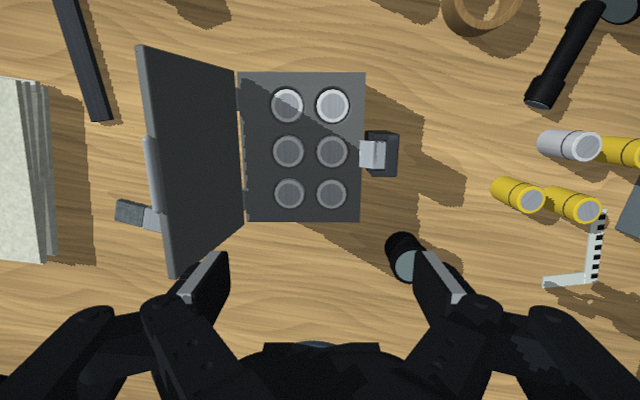

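View pics/w2.png

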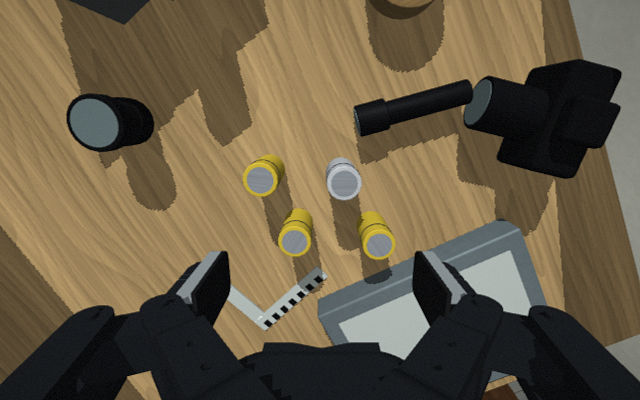

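w1 shows the six discs on a grid: rows at u≈288 and 332, columns at v≈105, 152 and 193. In w2 the silver canister's top is at about (344,184), the yellow ones are at (263,178), (296,238) and (376,240), and the torch end is at (372,117).

```bash
python3 - <<'E'
from h import *
d=pickle.load(open("w1.pkl","rb"))
g=cv2.cvtColor(d["color"],cv2.COLOR_RGB2GRAY)
im=d["color"].copy()
c=cv2.HoughCircles(g[60:230,240:380],cv2.HOUGH_GRADIENT,1.5,30,param1=80,param2=14,minRadius=11,maxRadius=22)
c=c[0]+[240,60,0];P=[];
for u,v,r in c: 
    p=onplane(d,u,v,.094);P.append(p[:2]);print(u,v,r,p); cv2.circle(im,(int(u),int(v)),int(r),(255,0,0),1)
cv2.imwrite("pics/w1h.png",cv2.resize(im[50:240,130:420,::-1],None,fx=2.6,fy=2.6))
L=np.array([[x,y] for x in(-.062,0,.062) for y in(-.042,.02)])
P=np.array(P)
def T(a,t):
    R=np.array([[np.cos(a),-np.sin(a)],[np.sin(a),np.cos(a)]]);return L@R.T+t
a,t=np.radians(10),np.array([.511,.1])
for _ in range(10):
    Q=T(a,t);D=np.linalg.norm(Q[:,None]-P[None],axis=2);j=D.argmin(1);M=P[j];ok=D.min(1)<.02
    lc=L[ok]-L[ok].mean(0);mc=M[ok]-M[ok].mean(0)
    a=np.arctan2((lc[:,0]*mc[:,1]-lc[:,1]*mc[:,0]).sum(),(lc*mc).sum())
    R=np.array([[np.cos(a),-np.sin(a)],[np.sin(a),np.cos(a)]]);t=M[ok].mean(0)-R@L[ok].mean(0)
print(ok.sum(),np.degrees(a),t,"res",np.round((T(a,t)-M)*1000,1).tolist())
W=cloud(d);m=(abs(W[...,2]-.092)<.004)&(np.hypot(W[...,0]-.51,W[...,1]-.1)<.2)
k,l,st,_=cv2.connectedComponentsWithStats(m.astype(np.uint8));i=1+np.argmax(st[1:,4]);Pm=W[l==i]
r=cv2.minAreaRect(Pm[:,:2].astype(np.float32));print(r)
e=pickle.load(open("w2.pkl","rb"));W=cloud(e)
m=(W[...,2]>.076)&(W[...,2]<.084)
k,l,st,c=cv2.connectedComponentsWithStats(m.astype(np.uint8))
for i in range(1,k):
    if 200<st[i,4]<3000: 
        mm=(l==i).astype(np.uint8);cn=max(cv2.findContours(mm,0,1)[0],key=len);el=cv2.fitEllipse(cn);print(st[i],W[l==i].mean(0),onplane(e,*el[0],.08),el[1])
for u,v in [(358,118),(372,117),(470,92)]: print("torch",onplane(e,u,v,.03))
for n in["scene0","side0"]:
    q=pickle.load(open(n+".pkl","rb"));print(n,proj(q,[*t,.094]))
E
```

```text
330.75 194.25 14.600000381469727 [0.45692697 0.04878285 0.094     ]
332.25 105.75 12.5 [0.57950062 0.06946868 0.094     ]
285.75 104.25 15.350000381469727 [0.57044317 0.13194561 0.094     ]
287.25 150.75 15.949999809265137 [0.50870415 0.12089411 0.094     ]
288.75 192.75 15.199999809265137 [0.44841994 0.10988658 0.094     ]
332.25 152.25 14.449999809265137 [0.51769941 0.05790865 0.094     ]
261.75 170.25 21.049999237060547 [0.47472137 0.15298406 0.094     ]
366.75 159.75 21.049999237060547 [0.51580224 0.00759567 0.094     ]
261.75 134.25 21.049999237060547 [0.52513549 0.15916101 0.094     ]
362.25 200.25 21.049999237060547 [0.45602648 0.00129413 0.094     ]
6 9.414699562734537 [0.51181634 0.10066624] res [[0.6, 0.3], [-1.0, 0.4], [1.0, 1.3], [-0.2, -0.5], [0.4, -0.1], [-0.7, -1.4]]
((0.5111598968505859, 0.10281256586313248), (0.2098197340965271, 0.1738199144601822), 9.681510925292969)
[ 527   59   55  120 1006] [ 0.8370883  -0.34675974  0.08079927] [ 0.87046992 -0.35279726  0.08      ] (57.63984680175781, 157.20925903320312)
[  66   93   58   59 2272] [ 0.35810817 -0.10474015  0.0773
[... 209 characters left out ...]
69439697266)
[326 165  36  35 953] [ 0.58873413 -0.30332302  0.08128097] [ 0.5886989  -0.30353923  0.08      ] (33.63321304321289, 34.362701416015625)
[278 225  33  32 828] [ 0.49775419 -0.34340736  0.08118776] [ 0.49748492 -0.34373586  0.08      ] (30.698535919189453, 32.663326263427734)
[362 228  33  32 824] [ 0.59332205 -0.39733794  0.08108101] [ 0.5933721  -0.39779921  0.08      ] (30.705480575561523, 32.427146911621094)
torch [ 0.64232688 -0.24563764  0.03      ]
torch [ 0.65935563 -0.25290698  0.03      ]
torch [ 0.78524783 -0.28217698  0.03      ]
scene0 (np.float64(336.0489959738916), np.float64(219.1652372283238))
side0 (np.float64(303.5514036712815), np.float64(200.29704196315734))
```

View pics/w1h.png

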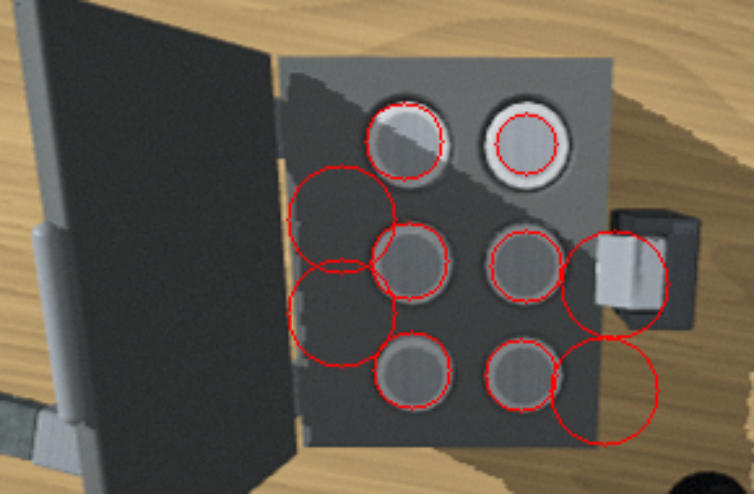

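```bash
cat >> h.py <<'E'
CA=np.radians(9.5);CT=np.array([.512,.0998])
def c2w(x,y,z=None):
    p=CT+np.array([np.cos(CA)*x-np.sin(CA)*y,np.sin(CA)*x+np.cos(CA)*y])
    return [*p] if z is None else [*p,z]
E
cat > p.py <<'E'
from workcell import arm,status,cams,gripper_to
from h import *
pi=np.pi
gripper_to(0.0)
print(arm.nose_length, status.sense()["gripper_width"],status.sense()["t"])
RY=[pi,0,np.radians(10)]
arm.move_ptp(c2w(.062,-.042,.14),RY)
import sys
def probe(x,y):
    arm.move_ptp(c2w(x,y,.118),RY); arm.pause(.1)
    f0=status.sense()["contact_force"][2]
    z=.110;log=[]
    arm.servo_line(c2w(x,y,z),max_speed=.05)
    while z>.094:
        f=status.sense()["contact_force"][2]-f0
        log.append((round(z*1000,1),round(float(f),1)))
        if abs(f)>3: break
        z-=.0007;arm.servo_line(c2w(x,y,z),max_speed=.03)
    d=None
    arm.servo_line(c2w(x,y,.118),max_speed=.15)
    s=status.sense();print(x,y,log[-8:],s["t"],flush=True)
    return log[-1][0]<98
for x,y in [(.062,-.042),(.062,.02),(0,.02),(0,-.042),(-.062,-.042),(-.062,.02)]:
    if probe(x,y): print("EMPTY",x,y);break
arm.servo_line(c2w(x,y,.2))
print(status.sense()["t"])
E
python3 p.py
```

```text
0.011 -0.007503049067305391 5.0917
0.062 -0.042 [(109.3, 0.9), (108.6, 0.5), (107.9, 1.0), (107.2, 0.4), (106.5, 0.5), (105.8, 0.9), (105.1, -0.1), (104.4, 7.0)] 9.4583
0.062 0.02 [(109.3, -0.2), (108.6, -0.8), (107.9, -0.1), (107.2, -0.8), (106.5, -0.6), (105.8, -1.3), (105.1, 0.2), (104.4, 7.5)] 12.475
0 0.02 [(109.3, 0.1), (108.6, 0.7), (107.9, 0.5), (107.2, 0.9), (106.5, -0.5), (105.8, -0.3), (105.1, -0.1), (104.4, 8.8)] 15.4917
0 -0.042 [(109.3, -0.2), (108.6, -0.8), (107.9, -0.4), (107.2, 0.7), (106.5, 0.2), (105.8, 0.0), (105.1, 0.4), (104.4, 8.5)] 18.5083
-0.062 -0.042 [(99.5, -0.1), (98.8, 0.6), (98.1, 0.3), (97.4, 0.7), (96.7, -0.3), (96.0, -0.9), (95.3, 0.7), (94.6, 0.1)] 25.3333
EMPTY -0.062 -0.042
26.0333
```

```bash
python3 - <<'E'
from workcell import arm,status,cams
from h import *
arm.servo_line(c2w(-.13,-.02,.25),max_speed=.3)
d=cams.get_image("wrist");pickle.dump(d,open("w3.pkl","wb"));cv2.imwrite("pics/w3.png",d["color"][:,:,::-1])
print(status.sense()["t"]);print(proj(d,c2w(-.062,-.042,.094)))
E
```

```text
26.525
(np.float64(346.1207521457701), np.float64(114.32443641385613))
```

View pics/w3.png

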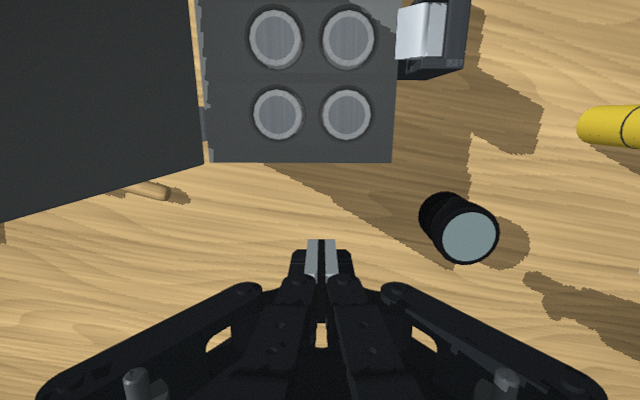

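w3 shows the four near pockets clearly, with the target at about (346,115). I'll measure the disc centres there.

```bash
python3 - <<'E'
from h import *
d=pickle.load(open("w3.pkl","rb"));g=cv2.cvtColor(d["color"],cv2.COLOR_RGB2GRAY)
for x,y in [(-.062,-.042),(-.062,.02),(0,-.042),(0,.02)]:
    u,v=map(int,proj(d,c2w(x,y,.094)));a,b=u-36,max(v-36,0);c=g[b:v+36,a:u+36]
    t,m=cv2.threshold(cv2.GaussianBlur(c,(3,3),0),0,255,cv2.THRESH_OTSU)
    for nm,mm in(("disc",m),):
        k,l,st,ce=cv2.connectedComponentsWithStats(mm);i=l[min(36,v),36]
        cn=max(cv2.findContours((l==i).astype(np.uint8),0,1)[0],key=len);el=cv2.fitEllipse(cv2.convexHull(cn))
        p=onplane(d,el[0][0]+a,el[0][1]+b,.094)
        print(x,y,t,st[i,4],el[1],np.array(el[0])+[a,b],p[:2],"diff mm",1000*(p[:2]-c2w(x,y)))
e=pickle.load(open("w2.pkl","rb"))
# canister silhouette check: top ring by intensity
g=cv2.cvtColor(e["color"],cv2.COLOR_RGB2GRAY)[155:212,315:375]
cv2.imwrite("pics/can.png",cv2.resize(cv2.cvtColor(e["color"],cv2.COLOR_RGB2BGR)[150:215,310:380],None,fx=8,fy=8,interpolation=cv2.INTER_CUBIC))
E
```

```text
-0.062 -0.042 95.0 1881 (47.92433547973633, 49.64798355102539) [346.02073669 114.26085663] [0.45782081 0.04824238] diff mm [0.03852218 0.09932384]
-0.062 0.02 94.0 1895 (47.93894958496094, 50.140892028808594) [277.48374557 114.00159073] [0.44740824 0.10900852] diff mm [-0.14110555 -0.28423928]
0 -0.042 96.0 2301 (50.52857971191406, 57.576961517333984) [347.77439499  38.64160156] [0.51841937 0.05874705] diff mm [-0.51263396  0.37104798]
0 0.02 95.0 2319 (50.610595703125, 57.92473602294922) [274.94424438  38.36301804] [0.5080368  0.11937739] diff mm [-0.66224933 -0.14831922]
```

View pics/can.png

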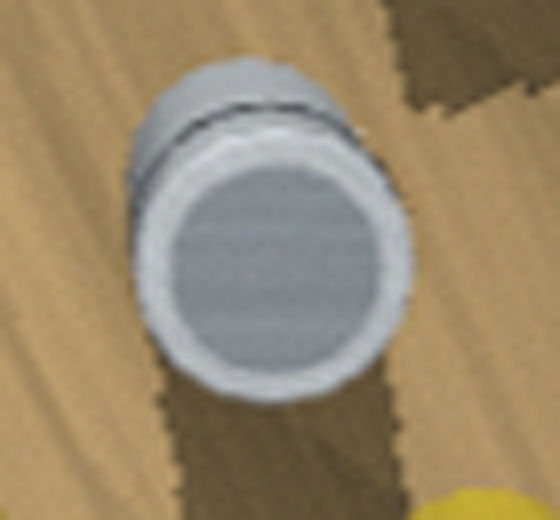

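```bash
cat > g.py <<'E'
from workcell import arm,status,cams,gripper_to
from h import *
pi=np.pi
C=[.5887,-.3042];Y=[pi,0,np.radians(87)]
arm.servo_line(c2w(-.062,-.042,.25),max_speed=.4)
gripper_to(1.0)
arm.move_ptp([*C,.14],Y)
arm.servo_line([*C,.058],max_speed=.12)
print(status.sense()["contact_force"])
gripper_to(0.0)
s=status.sense();print("w",s["gripper_width"],s["t"])
arm.servo_line([*C,.225],max_speed=.25)
s=status.sense();print(s["gripper_width"],s["contact_force"],s["t"])
arm.move_ptp(c2w(-.062,-.042,.225),[pi,0,np.radians(99.5)])
d=cams.get_image("side");pickle.dump(d,open("s2.pkl","wb"));cv2.imwrite("pics/s2.png",cv2.resize(d["color"][80:350,180:500,::-1],None,fx=2.2,fy=2.2))
s=status.sense();print(s["gripper_width"],s["contact_force"],s["t"],s["tool_pos"])
E
python3 g.py
```

```text
[-0.14220468  0.00129765 -0.63574849]
w 0.49462511162915357 30.5917
0.4961790393432606 [ 0.869138   -0.31957844 -2.47945843] 31.4083
0.5038484539240166 [-0.06731637  1.03530318 -2.38758898] 32.8583 [0.45844492 0.04744605 0.22496944]
```

View pics/s2.png

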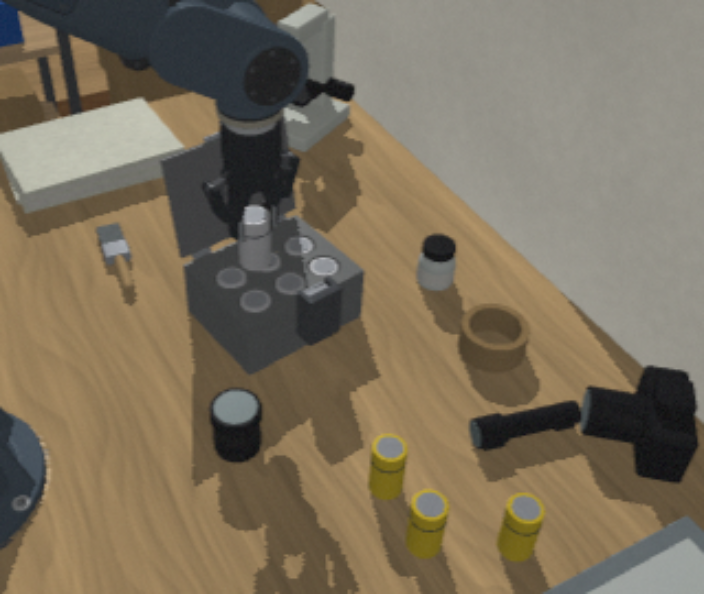

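The canister is held upright at (255,235) in this crop, above the near-left pocket. I'll lower it under force guard.

```bash
cat > i.py <<'E'
from workcell import arm,status,cams,gripper_to
from h import *
P=(-.062,-.042)
arm.servo_line(c2w(*P,.160),max_speed=.15);arm.pause(.1)
f0=status.sense()["contact_force"];bad=False
for z in [.153,.150,.147,.144,.140,.135,.125,.115,.109]:
    arm.servo_line(c2w(*P,z),max_speed=.08)
    s=status.sense();f=s["contact_force"]-f0;print(z,np.round(f,1),np.round(s["wrist_torque"],2))
    if f[2]>7 or np.hypot(*f[:2])>8: bad=True;break
print(bad,s["t"])
E
python3 i.py
```

```text
0.153 [-0.7 -0.1 -1.7] [-0.01  0.    0.01]
0.15 [-0.8  0.3 -0.5] [-0.09  0.03  0.08]
0.147 [-2.   1.   0.6] [0.04 0.06 0.02]
0.144 [-1.3  0.7 -0.2] [-0.05  0.02  0.06]
0.14 [-1.5 -0.5 -0.5] [-0.06  0.09  0.01]
0.135 [-1.1  0.4  0.3] [-0.02  0.08  0.02]
0.125 [-1.5  0.8 -0.1] [-0.03  0.09 -0.  ]
0.115 [-1.4  0.2  0.3] [-0.07  0.17 -0.01]
0.109 [-1.  -0.8  1.3] [-0.04  0.11  0.  ]
False 35.8417
```

```bash
python3 - <<'E'
from workcell import arm,status,cams,gripper_to
from h import *
gripper_to(0.75);arm.pause(.3)
arm.servo_line(c2w(-.062,-.042,.2),max_speed=.3)
arm.servo_line(c2w(-.062,-.100,.25),max_speed=.3)
for n in ["side","wrist"]:
    d=cams.get_image(n);pickle.dump(d,open(n+"3.pkl","wb"));W=cloud(d)
    for p in [(-.062,-.042),(0,-.042),(-.062,.02)]:
        m=np.hypot(W[...,0]-c2w(*p)[0],W[...,1]-c2w(*p)[1])<.014
        print(n,p,m.sum(),np.percentile(W[m][:,2],[10,50,90]) if m.any() else 0)
    im=d["color"][80:350,180:500] if n=="side" else d["color"]
    cv2.imwrite(f"pics/{n}3.png",im[:,:,::-1])
print(status.sense()["t"])
E
```

```text
side (-0.062, -0.042) 93 [0.09211804 0.53885838 0.56159151]
side (0, -0.042) 37 [0.09152785 0.09284255 0.0951485 ]
side (-0.062, 0.02) 39 [0.0913894  0.09371068 0.09623658]
wrist (-0.062, -0.042) 776 [0.09482127 0.0957705  0.09662844]
wrist (0, -0.042) 781 [0.09489246 0.09572582 0.09660074]
wrist (-0.062, 0.02) 938 [0.09486523 0.09589737 0.09684451]
37.4417
```

View pics/wrist3.png

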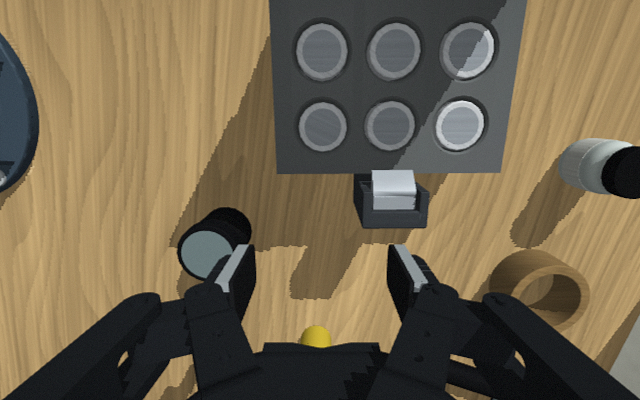

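View pics/side3.png

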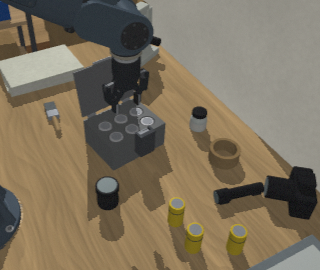

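The canister is home: its disc at (322,127) sits at the same depth as its neighbours (95.8 mm, against 95.7 and 95.9 mm). Next I'll push the lid round its arc from behind.

```bash
cat > l.py <<'E'
from workcell import arm,status,cams,gripper_to
from h import *
pi=np.pi;Y=[pi,0,CA+pi/2]
arm.servo_line(c2w(-.03,-.05,.37),max_speed=.4)
gripper_to(0.0)
def tcp(a,r=.15):
    return c2w(0,.0885-r*np.cos(a)+.005*np.sin(a)+.011,.101+r*np.sin(a)+.005*np.cos(a)+.011)
arm.move_ptp(c2w(0,.175,.37),Y)
z0=tcp(1.75)[2]
arm.servo_line(c2w(0,.175,z0),max_speed=.3);arm.pause(.1)
f0=status.sense()["contact_force"];print(f0,status.sense()["t"],z0)
for a in [1.72,1.6,1.45,1.3,1.15,1.0,.85,.7,.55,.4,.28,.18]:
    arm.servo_line(tcp(a),max_speed=.12)
    s=status.sense();f=s["contact_force"]-f0;print(a,np.round(f,1),round(s["t"],2))
    if np.linalg.norm(f)>20: print("STOP");break
E
python3 l.py
```

```text
[-0.20767641 -0.20441338  0.41651996] 40.0833 0.25870666175284307
1.72 [-0.2  0.6 -0.3] 40.63
1.6 [-0.5  0.2 -1.1] 40.93
1.45 [ 0.2  0.5 -0.1] 41.27
1.3 [ 0.6  0.2 -0.1] 41.6
1.15 [ 0.3  0.8 -1.1] 41.93
1.0 [0.7 0.1 0.2] 42.27
0.85 [ 0.2  1.5 -0.4] 42.6
0.7 [-0.4 -1.  -0.2] 42.93
0.55 [ 0.8  0.6 -0.6] 43.27
0.4 [ 0.3 -0.2  0.1] 43.6
0.28 [-0.1  0.6 -0.2] 43.9
0.18 [ 0.1  0.3 -0.4] 44.17
```

```bash
python3 - <<'E'
from workcell import arm,status,cams
from h import *
d=cams.get_image("side");cv2.imwrite("pics/s4.png",cv2.resize(d["color"][80:300,200:450,::-1],None,fx=2.5,fy=2.5))
E
```

```text
(no output)
```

View pics/s4.png

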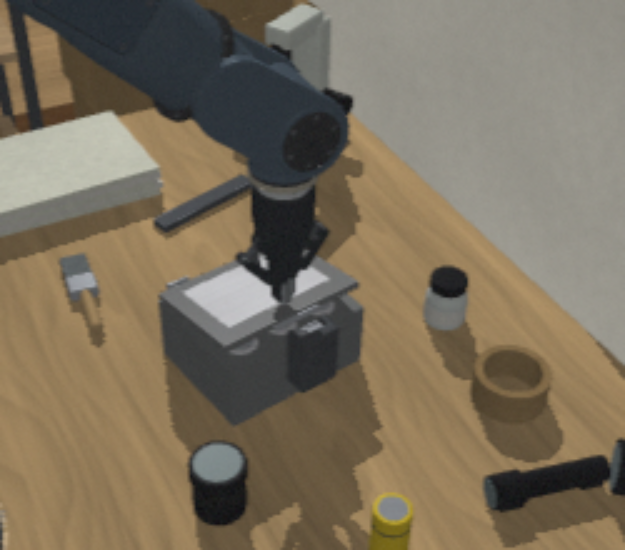

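The lid has followed and is now nearly shut, with its edge just above the latch at (310,320). I'll press it the rest of the way.

```bash
cat > f.py <<'E'
from workcell import arm,status,cams,gripper_to
from h import *
def tcp(a,r=.155):
    return c2w(0,.0885-r*np.cos(a)+.005*np.sin(a)+.011,.101+r*np.sin(a)+.005*np.cos(a)+.011)
f0=np.zeros(3)
for a in [.15,.12,.10,.08,.06,.045,.03,.02,.01,.0,-.005,-.01,-.015,-.02]:
    arm.servo_line(tcp(a),max_speed=.06)
    s=status.sense();f=s["contact_force"];print(a,np.round(f,1),round(s["t"],2))
    if f[2]>18: print("STOP");break
arm.pause(.3);print(status.sense()["contact_force"])
p=s["tool_pos"];arm.servo_line([p[0],p[1],.2],max_speed=.3)
arm.servo_line(c2w(-.12,.05,.4),max_speed=.4)
for n in ["side","scene","wrist"]:
    d=cams.get_image(n);pickle.dump(d,open(n+"5.pkl","wb"))
    if n=="wrist": im=d["color"]
    elif n=="side": im=cv2.resize(d["color"][80:300,200:450],None,fx=2.5,fy=2.5)
    else: im=cv2.resize(d["color"][110:300,190:430],None,fx=2.5,fy=2.5)
    cv2.imwrite(f"pics/{n}5.png",im[:,:,::-1])
    W=cloud(d)
    for y in (-.07,-.03,.05):
        for x in (-.07,.07):
            q=c2w(x,y);m=(np.hypot(W[...,0]-q[0],W[...,1]-q[1])<.012)&(W[...,2]<.15);print(n,x,y,np.round(np.median(W[m][:,2]),4) if m.any() else None)
print(status.sense()["t"])
E
python3 f.py
```

```text
0.15 [-0.   0.2  0.2] 44.49
0.12 [-0.5 -0.1  0.6] 44.74
0.1 [-0.6  0.9  0.3] 44.99
0.08 [ 0.9 -0.2  1.1] 45.24
0.06 [0.3 0.5 1.3] 45.49
0.045 [ 0.2 -0.4 -0.6] 45.74
0.03 [ 0.6  0.5 -0. ] 45.99
0.02 [-0.8  1.1 -0.1] 46.24
0.01 [-0.3  0.1 -0.3] 46.49
0.0 [0.6 0.2 0.7] 46.74
-0.005 [-3.1 -0.2 10.4] 46.99
-0.01 [-5.8 -0.3 17.3] 47.24
-0.015 [-9.1 -0.5 26.7] 47.49
STOP
[-8.22025748 -0.19702473 26.24645717]
side -0.07 -0.07 0.1021
side 0.07 -0.07 0.1028
side -0.07 -0.03 0.1055
side 0.07 -0.03 0.1059
side -0.07 0.05 0.1052
side 0.07 0.05 0.1059
scene -0.07 -0.07 0.1049
scene 0.07 -0.07 0.1047
scene -0.07 -0.03 0.1062
scene 0.07 -0.03 0.1063
scene -0.07 0.05 0.1066
scene 0.07 0.05 0.1063
wrist -0.07 -0.07 0.1065
wrist 0.07 -0.07 0.1067
wrist -0.07 -0.03 0.1079
wrist 0.07 -0.03 0.1078
wrist -0.07 0.05 0.108
wrist 0.07 0.05 0.1079
49.1667
```

```bash
ls pics
```

```text
can.png
s2.png
s4.png
scene0.png
scene0c.png
scene5.png
side0.png
side0c.png
side3.png
side5.png
w1.png
w1h.png
w2.png
w3.png
wrist0.png
wrist3.png
wrist5.png
```

View pics/side5.png

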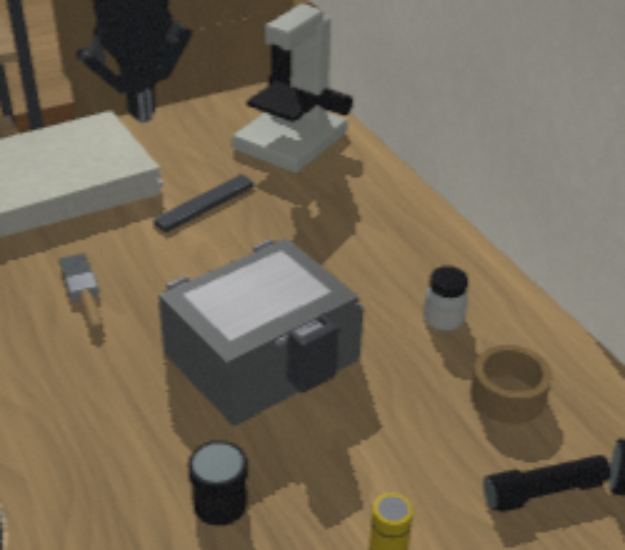

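View pics/wrist5.png

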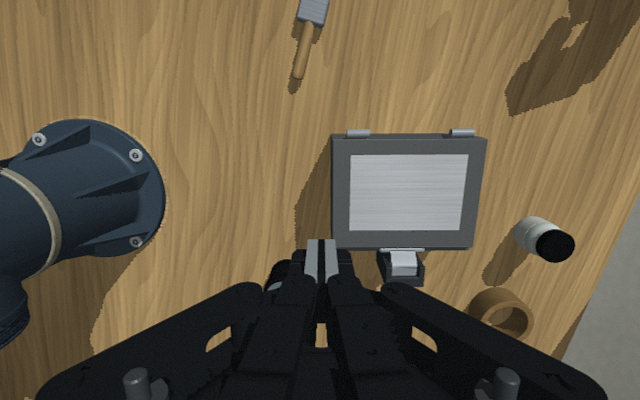

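View pics/scene5.png

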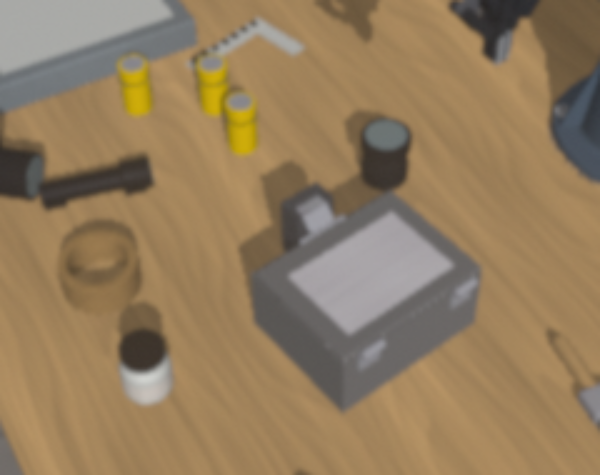

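The lid is down flat in all three views. The tongue at (403,262) in wrist5 is partly blurred, so I'll take a closer look at the latch.

```bash
python3 - <<'E'
from workcell import arm,status,cams
from h import *
arm.servo_line(c2w(0,-.17,.30),max_speed=.4)
d=cams.get_image("wrist");pickle.dump(d,open("w6.pkl","wb"))
u,v=map(int,proj(d,c2w(0,-.09,.11)));print(u,v,status.sense()["t"])
im=d["color"][max(v-50,0):v+60,max(u-70,0):u+70,::-1].copy()
cv2.imwrite("pics/w6.png",cv2.resize(im,None,fx=5,fy=5,interpolation=cv2.INTER_CUBIC))
for y in (-.0835,-.093,-.127):
  for z in (.106,.130): print(y,z,[round(float(q),1) for q in proj(d,c2w(0,y,z))])
W=cloud(d);c0=np.array(c2w(0,0));ex=np.array([np.cos(CA),np.sin(CA)]);ey=np.array([-ex[1],ex[0]])
X=(W[...,:2]-c0)@ex;Yc=(W[...,:2]-c0)@ey
for yy in np.arange(-.130,-.06,.003):
    m=(abs(X)<.008)&(abs(Yc-yy)<.0015);print(round(yy,3),np.round(np.median(W[m][:,2]),4) if m.any() else None,m.sum(),d["color"][m].mean() if m.any() else 0)
print("start w1")
d=pickle.load(open("w1.pkl","rb"));W=cloud(d)
X=(W[...,:2]-c0)@ex;Yc=(W[...,:2]-c0)@ey
for yy in np.arange(-.130,-.06,.003):
    m=(abs(X)<.008)&(abs(Yc-yy)<.0015);print(round(yy,3),np.round(np.median(W[m][:,2]),4) if m.any() else None,m.sum(),d["color"][m].mean() if m.any() else 0)
E
```

```text
321 101 50.0417
-0.0835 0.106 [321.5, 95.3]
-0.0835 0.13 [321.5, 93.9]
-0.093 0.106 [321.5, 105.2]
-0.093 0.13 [321.6, 104.6]
-0.127 0.106 [321.6, 139.4]
-0.127 0.13 [321.6, 141.5]
-0.13 None 0 0
-0.127 0.1306 16 34.395833333333336
-0.124 0.1313 48 53.06944444444444
-0.121 0.1312 48 55.09722222222222
-0.118 0.1313 48 55.361111111111114
-0.115 0.1313 49 55.605442176870746
-0.112 0.1308 65 65.60512820512821
-0.109 0.1249 48 148.95138888888889
-0.106 0.1252 48 147.52083333333334
-0.103 0.1249 48 147.5625
-0.1 0.1253 63 143.75661375661375
-0.097 0.1251 48 115.53472222222223
-0.094 0.1251 47 158.95744680851064
-0.091 0.123 53 169.38993710691824
-0.088 0.1199 59 166.09604519774012
-0.085 0.1164 48 165.95138888888889
-0.082 0.1136 48 168.50694444444446
-0.079 0.1104 45 170.25185185185185
-0.076 0.1051 51 109.2483660130719
-0.073 0.1071 48 84.54166666666667
-0.07 0.1073 48 92.61805555555556
-0.067 0.1072 62 93.03225806451613
-0.064 0.1072 49 92.80952380952381
-0.061 0.1068 47 92.19148936170212
start w1
-0.13 None 0 0
-0.127 0.1291 1 55.0
-0.124 0.1305 24 53.75
-0.121 0.1311 28 58.70238095238095
-0.118 0.131 29 59.632183908045974
-0.115 0.1308 29 59.32183908045977
-0.112 0.1307 27 60.839506172839506
-0.109 0.1263 38 130.40350877192984
-0.106 0.125 25 155.02666666666667
-0.103 0.1251 30 155.34444444444443
-0.1 0.4595 317 38.10410094637224
-0.097 0.4679 887 25.91882750845547
-0.094 0.4684 1173 26.043194089229896
-0.091 0.4699 1171 27.467976088812982
-0.088 0.4693 1542 26.552313013402507
-0.085 0.4773 485 32.18556701030928
-0.082 0.4479 135 60.54320987654321
-0.079 0.4505 257 41.583657587548636
-0.076 0.4488 590 52.27457627118644
-0.073 0.4443 840 68.65912698412698
-0.07 0.4377 849 30.232430310168827
-0.067 0.4643 355 21.617840375586855
-0.064 0.4695 429 24.324009324009324
-0.061 0.4714 599 25.78519755147468
```

View pics/w6.png

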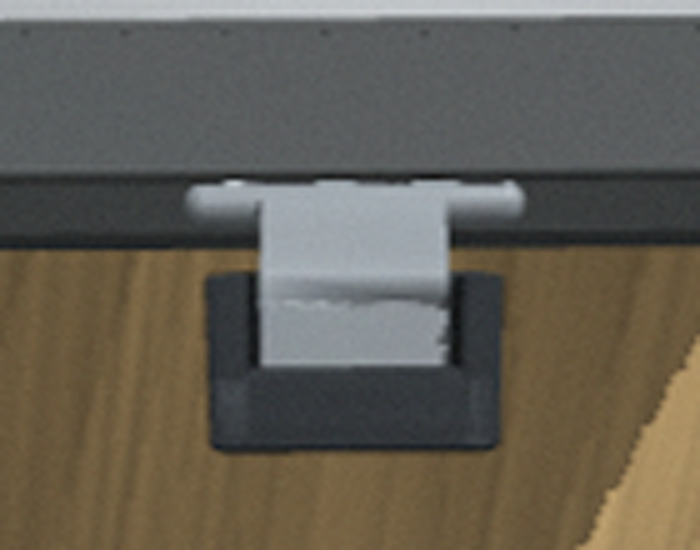

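```bash
python3 - <<'E'
from h import *
c0=np.array(c2w(0,0));ex=np.array([np.cos(CA),np.sin(CA)]);ey=np.array([-ex[1],ex[0]])
for n in ["wrist3","w6"]:
    d=pickle.load(open(n+".pkl","rb"));W=cloud(d)
    X=(W[...,:2]-c0)@ex;Yc=(W[...,:2]-c0)@ey
    m=(abs(X)<.012)&(W[...,2]>.114)&(W[...,2]<.122)&(Yc<-.06)&(Yc>-.1)
    A=np.polyfit(W[m][:,2],Yc[m],1);print(n,m.sum(),"bevel y at z=.118",np.polyval(A,.118))
E
```

```text
wrist3 302 bevel y at z=.118 -0.08654087353491444
w6 212 bevel y at z=.118 -0.0862122255851065
```

The bevel is where it was before the lid was closed, to within 0.3 mm, so the tongue is fully out over the lid's edge. Nothing is touching the robot, so I'll hand the job in.

```bash
python3 - <<'E'
from workcell import arm,status
print(status.sense()["contact_force"],status.sense()["t"])
arm.close_job()
E
```

```text
[-0.62395569 -0.43463275  0.11750266] 50.0417
the job is handed in; nothing more can be done
```

The canister is home in the empty pocket, the lid is shut with its latch over the edge, and I handed the job in at 50 s of the 72 s allowed. No verdict is reported back.

- **Finding the pocket:** I pressed five of the six tops. Four were rigid, at 7 to 9 N on contact. The one at case x = -62, y = -42 mm sank at least 10 mm. Its 1 N spring was lost in the force sensor's noise of about 1 N, so I went by the travel. The sixth top was not pressed.
- **Loading:** I gripped the aluminium canister near its top, lowered it about 43 mm into that pocket and let it go. Afterwards its top was flush with its neighbours: 95.8 mm in the wrist camera, against 95.7 and 95.9 mm.
- **Closing the lid:** I pushed the lid round from behind and pressed it shut, reaching 27 N at the end. The sampled forces never showed the 4 to 6 N expected from the latch bevel, so I checked the latch by camera. The tongue lies over the lid's edge, and its bevel is within 0.3 mm of where it was before closing.
- **Last checks:** In all three cameras the lid's top is at 105 to 108 mm, apart from a strip by its free edge that reads 1 to 4 mm lower. The robot was touching nothing. The bystanders in the last pictures look unmoved; I did not measure them.

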